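# Centre a bowl on the banding wheel

## Task

Centre the bowl on the banding wheel so that a painted band would run true: nudge it gently along the wheel head with the fingertips until it stands in the middle, evenly inside the wheel's rings. Push it only, without lifting, squeezing or tipping it, leave the other pots and jars where they are, and finish with the bowl and the wheel at rest.

Things in the scene. Friction and masses are not known exactly. Their poses are not given: they have to be found in the camera images.
- bowl: Off-white bisque bowl with teal brush marks, 58 mm high, 0.24 to 0.42 kg, loose on the wheel head, 26 to 40 mm off centre in any direction. Origin: centre of its foot's underside, z up; yaw means nothing. Outside radius: foot 37 mm, 50 mm at 16 mm up, widest 55 mm at 30 mm up, rim 52.5 mm. Open, wall 5 mm. Slides with dry friction and stops when the push stops.
- wheel_centre (a point): Centre of the top face of the banding wheel's head, on its axis, z up, 90 mm above the table. The head is a flat dark grey disc, 220 mm across, 9 mm thick, with light rings of 65, 80 and 95 mm radius, on a black pedestal fixed to the table. Seen from above, a centred bowl leaves an even 10 mm gap to the innermost ring.
- wheel_head (a joint): Turn of the wheel head about its upright axis, rad, anticlockwise from above positive, free to turn with a slight drag (0.03 N m). A push that does not point at the axis may also turn it; its angle does not matter.
- glaze_jar: Bystander: closed jar with a blue lid, 60 mm in diameter, 70 mm high. Origin at the centre of its underside.
- mug: Bystander: terracotta mug with a handle, 76 mm in diameter, 85 mm high. Origin at the centre of its underside.
- glaze_bottle: Bystander: bottle with a red cap, 48 mm in diameter, 115 mm high. Origin at the centre of its underside.
- dip_cup: Bystander: small open blue cup, 72 mm in diameter, 50 mm high. Origin at the centre of its underside.
Not all that is in view belongs to the job. There is more than one size of the bowl; the job needs the smaller. There is more than one size of the part that bears wheel_centre; the job needs the smaller.

How it is judged:
At the end, for the whole second after the job is handed in: The bowl stands upright on the wheel head with its centre within 5 mm of the wheel's axis, and bowl and wheel are at rest (horizontal distance between bowl and wheel_centre below 0.005 m and z of bowl in the frame of wheel_centre between -0.003 and 0.003 m and angle between bowl's own z axis and vertical below 0.06 rad and linear speed of bowl below 0.01 m/s and velocity of joint wheel_head between -0.1 and 0.1 rad/s); the robot touches nothing.
It fails at once if the bowl is lifted off the wheel head (5 mm) (z of bowl in the frame of wheel_centre above 0.005 m).
It fails at once if the bowl is tipped (more than 0.2 rad) (angle between bowl's own z axis and vertical above 0.2 rad).
It fails at once if the bowl is pushed or squeezed hard (more than 15 N) (contact force between the fingers and bowl above 15 N).
It fails at once if another pot or jar is disturbed (15 mm) (distance of any of glaze_jar, mug, glaze_bottle, dip_cup from where it was at the start of the episode above 0.015 m).
It also fails if it takes over 40 s, if anything falls off the work surface, if the arm or the gripper's body presses on something with over 40 N, if the wrist force passes 120 N, or if a joint passes its speed limit or range.

## Robot

A 6-joint arm with a two-finger parallel gripper is mounted at the origin on the work surface. World frame = base frame: x ahead of the robot, y to its left, z up, the work surface at z = 0. Lengths are in m, angles in rad, forces in N, time in s.
With the tool pointing down it reaches from about 0.35 to 0.975 m from the base axis. Payload 7.1 kg.
Tool frame: the origin (TCP) lies midway between the tips of the shut fingers; the grasp point (between the pads) lies 19 mm behind it; z points along the fingers, y is the line along which they close (so a half turn about z gives the same grasp; the last joint's range is limited). The gripper opens to 88 mm and grips with 3 to 60 N. Pads are 20 mm wide; open, the fingers measure 115 mm over their backs; the gripper's body (75 mm by 178 mm) begins 61 mm behind the grasp point.
Start: joints at [-1.281, 0.423, 1.63, -0, 1.089, -0.019], TCP at [0.19, -0.595, 0.223] pointing down, gripper open.
Joint ranges: [-3, 3], [-0.9, 2.11], [0.09, 2.58], [-1.31, 4.45], [0.11, 2.69], [-2.54, 2.54]. Speed limits (rad/s): [2.39, 2.39, 3.01, 3.14, 3.14, 3.14].

## Interface

Orientations are given as a unit quaternion [w, x, y, z].
In Python, from station import move_pose, movel, movej, command_gripper, wait, inverse_kinematics, read_camera, camera_info, MotionError, job_done, get_time, get_joint_pos, get_qvel, get_effort, get_tcp_pos, get_ee_rot, get_ft_force, get_ft_torque, get_grip_width, get_finger_force gives the robot as it stands. Calls block until the motion is done:
- move_pose(position, orientation): joint-space move of the TCP to a pose.
- movel(position, frame=None, v=0.15, until_force=None): straight line of the TCP; frame=None keeps the orientation; v is the mean speed in m/s. With until_force (N) it stops when the force on the tool has changed by that much, and returns True; else False.
- movej(angles): joint-space move.
- command_gripper(opening): opening from 0.0 (shut) to 1.0 (fully open); the grip force is fixed at half the most; returns when the fingers have stopped.
- wait(seconds).
- inverse_kinematics(position, orientation): joint angles nearest the present ones, or None.
- read_camera(name): name is "side" or "top"; returns the picture (384x512x3 uint8, red, green, blue); there is no depth.
- camera_info(name): a dict with "intrinsics" (3x3 intrinsics, pixels), "dist" ([k1, k2, p1, p2, k3] as OpenCV has them; the pictures are not rectified), "T" (4x4, takes a point from camera to world coordinates). Camera axes: x right, y up, looking along -z (the intrinsics and any distortion apply to the point x, -y, -z); pixel columns grow to the right and rows downward; lengths in m; the calibration is good to about 2 mm. A picture is of the moment at which its call begins. camera_info takes no time and is no camera call.
A pose or a line that the arm cannot do raises MotionError and nothing moves.
- job_done(): hands the job in; it is judged then, once.
Readings, each from a call of its own:
- get_time(): time.
- get_joint_pos(): joint angles.
- get_qvel(): joint speeds.
- get_effort(): joint torques, N m.
- get_tcp_pos(): TCP position.
- get_ee_rot(): TCP orientation.
- get_ft_force(): force on the tool from outside, world axes, zero at the start.
- get_ft_torque(): the same for the moment, N m.
- get_grip_width(): opening from 0.0 (shut) to 1.0 (fully open).
- get_finger_force(): force on a finger pad.
Only numpy, scipy, OpenCV 4.12 (cv2) and the standard library are available. Lean on these libraries where they do the work, as an engineer would, in place of code of your own. Each camera call takes 0.05 s, during which the arm holds its last target. There are 200 camera calls.

## Working session

There is one attempt and no reset: what is moved stays moved. The work goes in short steps, each a Python script; the robot and the scene stay as the last script left them, time stands still between calls to the robot, and variables do not carry over. Pictures are saved under pics/ and viewed, at most 10 in all, crops included, and the job is handed in when it is done.

```bash
mkdir -p pics
python3 - <<'E'
from station import *
import cv2,numpy as np
for n in("top","side"):
    im=read_camera(n);cv2.imwrite(f"pics/{n}0.png",im[...,::-1]);c=camera_info(n);print(n,np.round(c["intrinsics"],1).tolist(),c["dist"],np.round(c["T"],4).tolist())
print(get_time(),get_ee_rot())
E
```

```text
top [[352.6, 0.0, 255.0], [0.0, 352.6, 191.5], [0.0, 0.0, 1.0]] [-0.09486493  0.          0.          0.          0.        ] [[0.0169, 0.9979, -0.0633, 0.489], [-0.9995, 0.0185, 0.0248, 0.0112], [0.0259, 0.0629, 0.9977, 0.9884], [0.0, 0.0, 0.0, 1.0]]
side [[347.8, 0.0, 257.0], [0.0, 347.8, 184.7], [0.0, 0.0, 1.0]] [-0.06170304  0.          0.          0.          0.        ] [[-0.8087, 0.3215, -0.4926, 0.036], [-0.5881, -0.4279, 0.6863, 0.7138], [0.0099, 0.8447, 0.5352, 0.6234], [0.0, 0.0, 0.0, 1.0]]
0.1 [-6.90429513e-04  9.88103805e-01  1.53786817e-01 -9.39437845e-05]
```

View pics/top0.png

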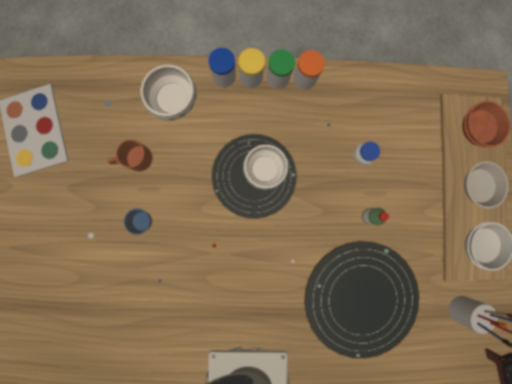

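View pics/side0.png

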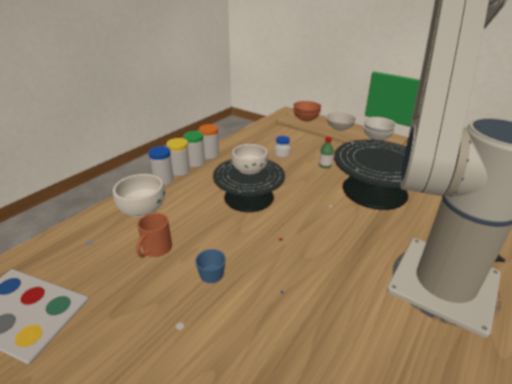

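The top view shows the small wheel at about (254,176) with the bowl at (266,167). The larger wheel and larger bowls are decoys. Next I'll warp the image onto the wheel plane (z=0.09) and the rim plane (z=0.148) to measure in metric units.

```bash
cat > h.py <<'E'
from station import *
import cv2,numpy as np
def proj(P,n="top"):
    c=camera_info(n);T=np.array(c["T"]);R=np.diag([1,-1,-1])@T[:3,:3].T
    return cv2.projectPoints(np.float64(P).reshape(-1,1,3),cv2.Rodrigues(R)[0],-R@T[:3,3],np.array(c["intrinsics"],float),np.array(c["dist"],float))[0].reshape(-1,2)
def unproj(px,z,n="top"):
    c=camera_info(n);T=np.array(c["T"]);u=cv2.undistortPoints(np.float64(px).reshape(-1,1,2),np.array(c["intrinsics"],float),np.array(c["dist"],float)).reshape(-1,2)
    d=np.c_[u[:,0],-u[:,1],-np.ones(len(u))]@T[:3,:3].T
    return T[:3,3]+d*((z-T[2,3])/d[:,2])[:,None]
# metric map: col -> -y, row -> -x, s px per m, side 0.25 m about c0
def warp(im,z,c0,n="top",L=.25,s=2000):
    N=int(L*s);j,i=np.meshgrid(np.arange(N),np.arange(N))
    m=proj(np.stack([c0[0]+L/2-i/s,c0[1]+L/2-j/s,0*i+z],-1),n).reshape(N,N,2).astype(np.float32)
    return cv2.remap(im,m[...,0],m[...,1],cv2.INTER_CUBIC)
E
python3 - <<'E'
from h import *
w=unproj([(254,176)],.09)[0];print("wheel",w,"bowl",unproj([(266,167)],.148)[0])
for n,p,z in[("jar",(369,151),.07),("bottle",(383,216),.115),("mug",(134,155),.085),("cup",(138,220),.05),("bigbowl",(168,90),.07)]:print(n,unproj([p],z)[0].round(3))
im=cv2.imread("pics/top0.png");o=[warp(im,z,w[:2],s=1560) for z in(.09,.148)]
for a in o:
    for k in range(0,390,39):cv2.line(a,(k,0),(k,5),(0,255,0),1);cv2.line(a,(0,k),(5,k),(0,255,0),1)
cv2.imwrite("pics/w0.png",np.hstack(o))
E
```

```text
wheel [ 0.58587049 -0.00784572  0.09      ] bowl [ 0.60192275 -0.03507819  0.148     ]
jar [ 0.662 -0.316  0.07 ]
bottle [ 0.488 -0.335  0.115]
mug [0.636 0.304 0.085]
cup [0.467 0.298 0.05 ]
bigbowl [0.816 0.226 0.07 ]
```

View pics/w0.png

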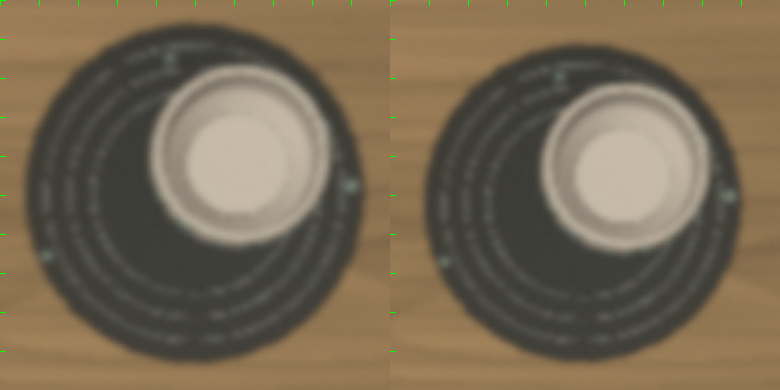

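Measured by eye on the warp, the wheel centre is near (194,192) and the rim centre near (236,167). That puts the bowl about 32 mm off centre, which fits the stated 26–40 mm. I'll refine this with circle fits and then check the push plan.

```bash
cat >> h.py <<'E'
from scipy.optimize import least_squares
from scipy.ndimage import map_coordinates
def circ(im,z,c,r,sgn,band=.008,angs=np.radians(np.arange(0,360,4))):
    """fit circle to strongest brightness step (sgn=+1: brighter outside); world metres"""
    c=np.array(c[:2],float);g=cv2.cvtColor(im,cv2.COLOR_BGR2GRAY).astype(float)
    for _ in range(3):
        rr=np.arange(r-band,r+band,.00025)
        P=c+np.stack([np.cos(angs),np.sin(angs)],-1)[:,None]*rr[None,:,None]
        q=proj(np.dstack([P,np.full(P.shape[:2],z)])).reshape(*P.shape)
        v=map_coordinates(g,[q[...,1],q[...,0]],order=3)
        d=sgn*np.gradient(v,axis=1);k=d.argmax(1);ok=(d.max(1)>.4*np.median(d.max(1)))
        p=P[np.arange(len(k)),k][ok]
        s=least_squares(lambda t:np.hypot(*(p-t[:2]).T)-t[2],[*c,r],loss="soft_l1",f_scale=.001)
        c=s.x[:2]
    return c,s.x[2],np.abs(s.fun).mean(),ok.sum()
def grab(name):
    im=np.ascontiguousarray(read_camera("top")[...,::-1]);cv2.imwrite(f"pics/{name}.png",im);return im
def quat(a):return [0,np.cos(a/2),np.sin(a/2),0]
E
python3 - <<'E'
from h import *
im=cv2.imread("pics/top0.png")
w=circ(im,.09,(.586,-.008),.110,1);b=circ(im,.148,(.602,-.035),.0535,-1)
print(w,b,(b[0]-w[0])*1e3)
u=w[0]-b[0];u/=np.hypot(*u);a=np.arctan2(u[1],u[0])
for a in(a,a+np.pi):
  for d,z in((.08,.25),(.08,.102),(.055,.102)):
    q=inverse_kinematics([*(b[0]-u*d),z],quat(a));print(None if q is None else np.round(q,2))
E
```

```text
(array([ 0.58726437, -0.00720668]), np.float64(0.10875016933581794), np.float64(0.00034504922299881467), np.int64(90)) (array([ 0.60412982, -0.0335175 ]), np.float64(0.053785372580378354), np.float64(0.00039183199764859973), np.int64(90)) [ 16.86545214 -26.31082305]
[-0.17  0.44  1.54 -0.    1.17 -0.74]
[-0.17  0.61  1.63 -0.    0.9  -0.74]
[-0.14  0.59  1.67 -0.    0.88 -0.71]
[-0.17  0.44  1.54 -0.    1.17  2.4 ]
[-0.17  0.61  1.63 -0.    0.9   2.4 ]
[-0.14  0.59  1.67 -0.    0.88  2.43]
```

The outer silhouette of the bowl mixes the rim with the widest section, so parallax could bias that fit by a few millimetres. I'll fit the projected silhouette model instead, with the rim's inner edge as a cross-check.

```bash
cat >> h.py <<'E'
TH=np.linspace(0,2*np.pi,120)
PROF=[(np.interp(z,[0,.016,.030,.058],[.037,.050,.055,.0525]),.09+z) for z in np.linspace(0,.058,15)]
def hull(c):
    P=np.vstack([np.c_[c[0]+r*np.cos(TH),c[1]+r*np.sin(TH),0*TH+z] for r,z in PROF])
    return cv2.convexHull(proj(P).astype(np.float32))
def bowl(im,c):
    """bowl centre by silhouette model: fit circle to image steps, and match the same fit of the model"""
    c=np.array(c,float);m=circ(im,.148,c,.0535,-1)
    t=m[0].copy()
    for _ in range(4):
        k=np.zeros((384*8,512*8,3),np.uint8);cv2.fillPoly(k,[np.int32(hull(t)*8+3.5)],(255,)*3)
        k=cv2.GaussianBlur(cv2.resize(k,(512,384),interpolation=cv2.INTER_AREA),(0,0),.8)
        f=circ(k,.148,m[0],.0535,-1);t+=m[0]-f[0]
    return t,m[1],f[1]
E
python3 - <<'E'
from h import *
im=cv2.imread("pics/top0.png")
w=circ(im,.09,(.586,-.008),.110,1);b=bowl(im,(.602,-.035))
print("bowl",b,(b[0]-w[0])*1e3)
i=circ(im,.148,(.602,-.035),.0475,1,.004);print("inner",i,(i[0]-w[0])*1e3)
# ring fits (visible side only: bright step outward)
A=np.radians(np.arange(60,260,4))
for r in(.08,.095):print(circ(im,.09,w[0],r,1,.006,A))
c=w[0];s=4;x0,y0=200,120;o=cv2.resize(im[y0:y0+112,x0:x0+112],None,fx=5,fy=5,interpolation=cv2.INTER_CUBIC)
def dr(P,col):cv2.polylines(o,[np.int32((P.reshape(-1,2)-[x0,y0]+.5)*5)],True,col,1)
for r in(.065,.08,.095,.11):dr(proj(np.c_[c[0]+r*np.cos(TH),c[1]+r*np.sin(TH),0*TH+.09]),(0,255,0))
dr(hull(b[0]),(0,0,255))
for r in(.0525,.0475):dr(proj(np.c_[b[0][0]+r*np.cos(TH),b[0][1]+r*np.sin(TH),0*TH+.148]),(255,0,0))
cv2.imwrite("pics/o1.png",o)
E
```

```text
bowl (array([ 0.60608252, -0.03447797]), np.float64(0.053785372580378354), np.float64(0.05411531937829756)) [ 18.81815013 -27.27128897]
inner (array([ 0.60453158, -0.03396457]), np.float64(0.047117521360174955), np.float64(0.0002179216447990879), np.int64(85)) [ 17.26720787 -26.75788969]
(array([ 0.58700353, -0.00701878]), np.float64(0.07679541714297754), np.float64(0.0004351453655917155), np.int64(49))
(array([ 0.58693839, -0.00695745]), np.float64(0.09171221532908543), np.float64(0.000516159855956087), np.int64(49))
```

View pics/o1.png

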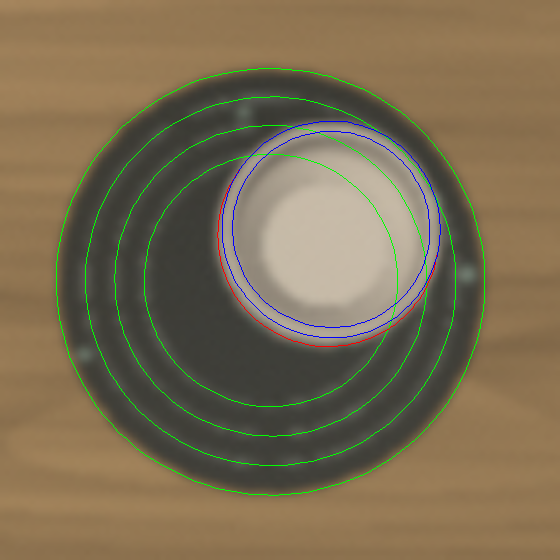

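The fits agree to within 1.6 mm: wheel ≈ (0.587, -0.007), bowl ≈ (0.605, -0.034). I'll make the first push with two spread fingers and stop about 4 mm short.

```bash
cat >> h.py <<'E'
W=np.array([.5871,-.0071]);G=.57;D=.059;Z=.102
def push(b,target,back=.018):
    u=target-b;u/=np.hypot(*u);q=quat(np.arctan2(u[1],u[0]))
    s=b-u*(D+back)
    move_pose([*s,.22],q);movel([*s,Z],v=.12)
    f=movel([*(b-u*(D+.005)),Z],v=.05,until_force=8)
    e=target-u*D
    if not f:f=movel([*e,Z],v=.025,until_force=8)
    print("stopped",f,"tcp",get_tcp_pos()[:2]-e,"F",np.round(get_ft_force(),2))
    movel([*(np.array(get_tcp_pos()[:2])-u*.02),Z],v=.06)
    p=get_tcp_pos();movel([p[0],p[1],.22],v=.15)
    return u
def look(name):
    im=grab(name);i=circ(im,.148,W,.0475,1,.004);b=bowl(im,W);w=circ(im,.09,W,.110,1)
    print(name,"inner",(i[0]-W)*1e3,i[1:],"sil",(b[0]-W)*1e3,"wheel",(w[0]-W)*1e3,"t",get_time())
E
python3 - <<'E'
from h import *
command_gripper(G)
b=np.array([.6052,-.0342]);u=(W-b)/np.hypot(*(W-b))
push(b,W-u*.004)
im=grab("top2");print(get_time())
cv2.imwrite("pics/t2.png",cv2.resize(im[90:240,180:350],None,fx=4,fy=4,interpolation=cv2.INTER_CUBIC))
E
```

```text
stopped False tcp [ 8.32484516e-06 -5.17029247e-06] F [ 0.04 -0.05 -0.83]
7.75
```

View pics/t2.png

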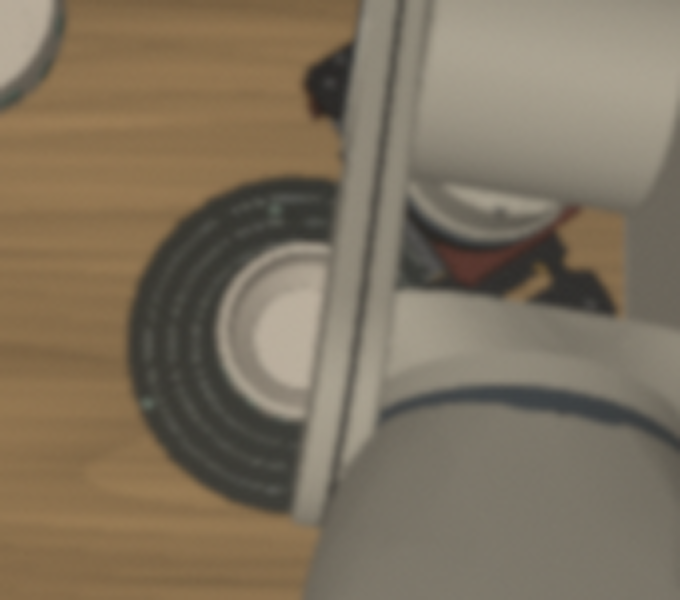

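The bowl has moved towards the middle, with its rim centre near crop (305,332), but the arm covers its right half. I'll swing the base aside and measure.

```bash
cat >> h.py <<'E'
def aside():
    p=list(get_joint_pos());p[0]=-.75;movej(p)
E
python3 - <<'E'
from h import *
print(get_time());p=list(get_joint_pos());p[0]=-.75;movej(p);look("top3")
im=cv2.imread("pics/top3.png");x0,y0=200,120
o=cv2.resize(im[y0:y0+112,x0:x0+112],None,fx=5,fy=5,interpolation=cv2.INTER_CUBIC)
s=np.ascontiguousarray(read_camera("side")[110:220,200:300,::-1]);cv2.imwrite("pics/side3.png",s)
s=cv2.resize(s,(200,220));o[:220,-200:]=o[:220,-200:];cv2.imwrite("pics/t3.png",o)
E
```

```text
7.75
top3 inner [ 2.07753186 -4.70546207] (np.float64(0.047167980871619414), np.float64(0.00020186253511905356), np.int64(82)) sil [ 3.43561633 -5.0327747 ] wheel [ 0.05154772 -0.14534158] t 9.225
```

View pics/t3.png

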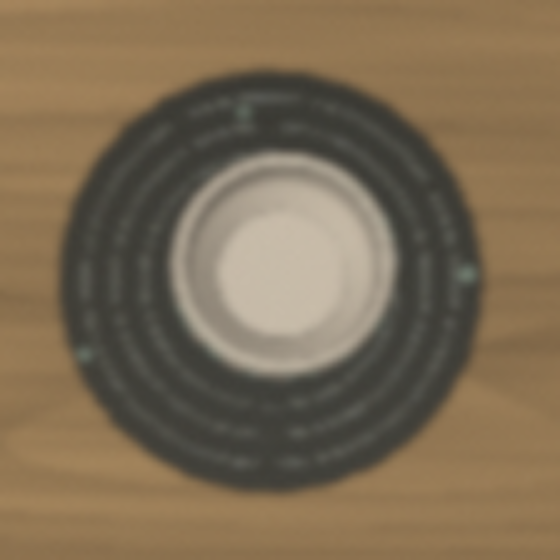

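The bowl is about 5.3 mm off, where I expected 4. So the real contact distance is around 57.7 mm, and I'll do the final push with that.

Run:
```python
import h
from h import *
h.D=.0577
push(W+np.array([.0025,-.0048]),W)
p=list(get_joint_pos());p[0]=-.75;movej(p);look("top4")
im=cv2.imread("pics/top4.png");x0,y0=200,120
o=cv2.resize(im[y0:y0+112,x0:x0+112],None,fx=5,fy=5,interpolation=cv2.INTER_CUBIC)
s=np.ascontiguousarray(read_camera("side")[140:220,205:295,::-1])
o2=np.zeros((560,790,3),np.uint8);o2[:,:560]=o;o2[:204,560:]=cv2.resize(s,(230,204),interpolation=cv2.INTER_CUBIC);cv2.imwrite("pics/t4.png",o2)
```

```text
stopped False tcp [-7.43046165e-05  1.36581474e-04] F [0.92 0.67 0.45]
top4 inner [-0.80587304 -0.34186229] (np.float64(0.047168689492800835), np.float64(0.00017971351041688678), np.int64(78)) sil [ 0.36219259 -0.52531753] wheel [ 0.1220183  -0.14583008] t 15.6583
```

View pics/t4.png

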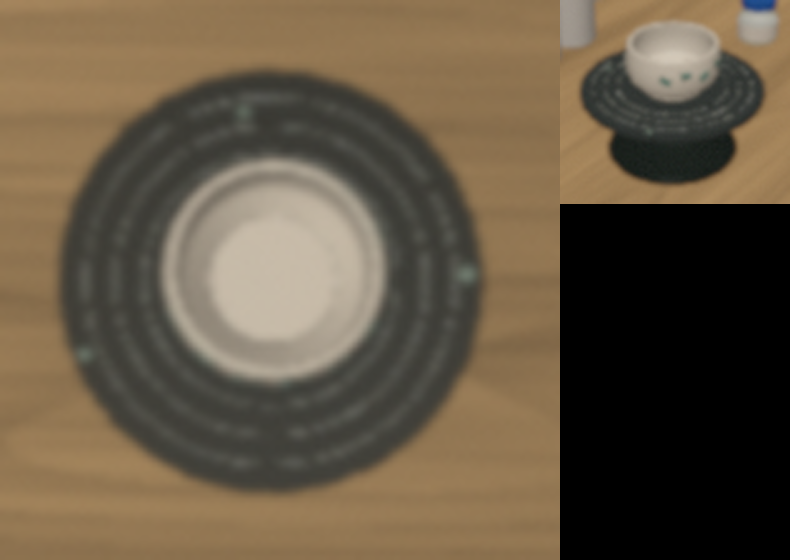

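The bowl rim spans crop x 162–386 and the wheel edge 60–482, and in the side view both are centred at about x=673. Both fits put the bowl within 1 mm of the axis. The arm is clear, so I'm handing in.

```bash
python3 -c "
from station import *
wait(.3);print(job_done(),get_time())"
```

```text
the job is handed in; nothing more can be done
the job is handed in; nothing more can be done
```

I handed the job in with the bowl centred to within about 1 mm of the wheel axis by the camera fits. It took two gentle pushes and about 16 s on the robot's clock, and the arm ended clear of the bowl and wheel; the judge's verdict was not shown.

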